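# Stack an empty specimen tote on the full one and nest the spare inside it

### The job

Clear the bench: stack the empty blue tote on top of the full grey tote, turned the way round that keeps it up on the saddles and clear of the polished specimens, and nest the empty yellow tote inside the blue one. Press each one down, firmly but gently, until it is fully home past its sprung grips, leave the full tote where it stands on its springy platform, and disturb nothing else on the bench.

Things in the scene. Friction and masses are not known exactly. Their poses are not given: they have to be found in the camera images.
- full_tote: The full tote: grey plastic, about 200 g, three specimens standing in it, on the platform. All three totes have one shape: 130 mm long (x), 68 wide (y), 62 high. Origin: centre of the underside; z up; +x points to the end with the blank white label. Below the rim band the body tapers to a 112 x 50 mm floor; seen from above, its label end has a centre notch, its plain end a centre tab.
- blue_tote: The blue tote: blue plastic, empty, about 120 g, on the bench; shape and axes as the full tote. Set on another tote turned half a turn (label end over plain end) it stacks: tab and two corner feet land on the lower tote's saddle ledges, 10 mm below its rim (1.5 mm play each way, sloping lead-ins 3 mm wide). Fully home: origin 52 mm above the lower tote's origin, centres in line.
- yellow_tote: The yellow tote: yellow plastic, empty, about 120 g, on the bench; shape and axes as the full tote. Set on another tote the same way round (label end over label end) a tote drops inside and nests, with about 1.5 mm of play each way: fully home, its rim band rests on the lower tote's rim, its origin is 26 mm above the lower tote's origin and their centres are in line.
- full_rim (a point): Centre of the full tote's mouth, level with its rim, 62 mm above its underside. Inside the long sides of every tote's rim are four black sprung grips. They hold the tote that sits in or on it; its own weight does not seat it: it must be pushed down past them, by about 5 to 15 N (it varies), until it is felt to bottom; much over 25 N is rough.
- blue_rim (a point): Centre of the blue tote's mouth, level with its rim, 62 mm above its underside (axes as the tote). Grip here from above, across the width (y) at mid-length: the outside of the rim band is plain and upright, 68 mm wide, 26 mm high (down to 36 mm above the underside), walls 2.5 mm.
- yellow_rim (a point): Centre of the yellow tote's mouth, level with its rim, 62 mm above its underside (axes as the tote). Same rim band and grip as the blue tote. When nested fully home, the whole 26 mm band stays above the lower tote's rim.
- platform: Spring-mounted anti-vibration platform under the full tote: 180 x 135 mm, 36 mm high, aluminium plate with black rubber top on a fixed steel base with four springs. Origin: centre of its underside on the bench. The plate gives by a few mm (7 at most, then its stops) under a hand's push, with all that stands on it, and comes back up, so heights alone do not tell when a tote has bottomed.
- specimen1: Mounted specimen in the full tote: black resin puck 25 mm across, 22 mm high, upright, with a polished brass face on top. Origin: centre of its underside.
- specimen2: Mounted specimen in the full tote: black resin puck 25 mm across, 22 mm high, upright, with a polished steel face on top. Origin: centre of its underside.
- specimen3: Mounted specimen in the full tote: black resin puck 25 mm across, 22 mm high, upright, with a polished copper face on top. Origin: centre of its underside.
- tape_roll: Bystander: brown packing-tape roll lying flat, 104 mm across, 48 mm high. Origin: centre of its underside.
- steel_beaker: Bystander: small open steel beaker, 64 mm across, 70 mm high. Origin: centre of its underside.
- oilstone: Bystander: dark brown sharpening stone, 30 x 110 x 22 mm. Origin: centre of its underside.
- spray_bottle: Bystander: white spray bottle with red trigger, 84 mm across, 197 mm high. Origin: centre of its underside.
- black_tape: Bystander: roll of black electrical tape lying flat, 64 mm across, 19 mm high. Origin: centre of its underside.
- marker: Bystander: black and green marker pen lying flat, about 120 mm long, 13 mm thick. Origin: centre of its underside.
- blower: Bystander: olive rubber blower bulb standing on its base, nozzle up, 60 mm across, 105 mm high. Origin: centre of its underside.

How it is judged:
At the end, for the whole second after the job is handed in: The blue tote is stacked on the grey one, half a turn round, 52 mm up, and the yellow tote is nested in the blue one, 26 mm up: each within 2 mm of fully home in height and 4 mm sideways, all three level (within about 3 degrees), at rest, the grey tote still on its platform (z of blue_tote in the frame of full_tote between 0.05 and 0.054 m and x of blue_tote in the frame of full_tote between -0.004 and 0.004 m and y of blue_tote in the frame of full_tote between -0.004 and 0.004 m and z of yellow_tote in the frame of blue_tote between 0.024 and 0.028 m and x of yellow_tote in the frame of blue_tote between -0.004 and 0.004 m and y of yellow_tote in the frame of blue_tote between -0.004 and 0.004 m and angle between each of full_tote, blue_tote, yellow_tote's own z axis and vertical below 0.06 rad and linear speed of each of full_tote, blue_tote, yellow_tote below 0.02 m/s and horizontal distance between full_tote and platform below 0.045 m); the robot touches nothing.
It fails at once if an empty tote touches the specimens or a finger touches them (contact force between any of blue_tote, yellow_tote, the fingers and specimen1 above 0.5 N or contact force between any of blue_tote, yellow_tote, the fingers and specimen2 above 0.5 N or contact force between any of blue_tote, yellow_tote, the fingers and specimen3 above 0.5 N).
It fails at once if a specimen is knocked over (angle between any of specimen1, specimen2, specimen3's own z axis and vertical above 0.35 rad).
It fails at once if totes are forced together hard: contact forces adding up to over 50 N, the sprung grips' own clamping of 7 to 15 N included (contact force between blue_tote and full_tote above 50 N or contact force between yellow_tote and blue_tote above 45 N or contact force between yellow_tote and full_tote above 45 N).
It fails at once if the full tote is shifted by more than 30 mm or tipped (distance of full_tote from where it was at the start of the episode above 0.03 m or angle between full_tote's own z axis and vertical above 0.2 rad).
It fails at once if a bystander is moved by more than 30 mm (distance of any of tape_roll, steel_beaker, oilstone, spray_bottle, black_tape, marker, blower from where it was at the start of the episode above 0.03 m).
It also fails if it takes over 72 s, if anything falls off the work surface, if the arm or the gripper's body presses on something with over 40 N, if the wrist force passes 120 N, or if a joint passes its speed limit or range.

### The arm

A 6-joint arm with a two-finger parallel gripper is mounted at the origin on the work surface. World frame = base frame: x ahead of the robot, y to its left, z up, the work surface at z = 0. Lengths are in m, angles in rad, forces in N, time in s.
With the tool pointing down it reaches from about 0.35 to 0.95 m from the base axis. Payload 17.4 kg.
Tool frame: the origin (TCP) lies between the finger pads; the fingertips stand 17 mm ahead of it and the grasp point (between the pads) lies 2 mm behind it (r.tip_reach is the distance from the TCP to the fingertips, in m); z points along the fingers, y is the line along which they close (so a half turn about z gives the same grasp; the last joint's range is limited). The gripper opens to 93 mm and grips with 3 to 60 N. Pads are 15 mm wide; open, the fingers measure 128 mm over their backs; the gripper's body (75 mm by 188 mm) begins 65 mm behind the grasp point.
Start: joints at [1.081, 0.116, 1.442, -0, 1.584, -0.038], TCP at [0.295, 0.607, 0.236] pointing down, gripper open.
Joint ranges: [-2.83, 2.83], [-0.83, 2.19], [0.07, 2.5], [-1.14, 4.28], [0.01, 3], [-2.97, 2.97]. Speed limits (rad/s): [1.89, 1.89, 2.22, 3.14, 3.14, 3.14].

### API

Orientations are given as a unit quaternion [x, y, z, w].
In Python, from workcell import sensors, vision, job, r gives the robot as it stands.
- The arm moves only by the tool step_arm, never from a script. Its argument "commands" is a list of rows, each an object with "offset": the shift along the tool's x, y, z in cm, a list of three; "twist": the turn about the tool's z in degrees. A call has 1 to 10 rows; each row shifts and turns the commanded pose from where the row before left it, along the tool's axes as they then stand; what a row does not reach is not made up. A row lasts 1/12 s, in which the tool goes at most 41.7 mm and 7.16 degrees, less where a joint would pass 70% of its speed; a pose out of reach is approached as far as the arm can. A call is refused whole if a number of a shift passes 4.17 or a number of a turn 7.16, either way. A call with a gripper value outside its range is refused whole. "gripper" is the closure, from 0 (fully open) to 1 (shut), set as the call begins (left out, the last holds). The fingers move at their own pace and stop on an object; "newtons" is the grip in N (left out, the last holds). Time passes only in rows, so rows that do not move let the fingers close. It gives the time, the measured TCP pose, the force, the opening and the grip force at its end, in the units of the state.
- sensors.state(): the state, without advancing time (a new reading comes with each control period).
- vision.snapshot(name): name is "scene" or "top"; returns (picture, depth): 400x640x3 uint8, red, green, blue; 400x640 float32, m along the optical axis (not along the pixel's ray), 0 where there is no reading.
- vision.calibration(name): a dict with "fovy" (degrees; the focal length in pixels is half the picture's height over the tangent of half this angle, whatever the lens; pixels are square), "cx", "cy" (the principal point, pixels), "cam_to_world" (4x4, takes a point from camera to world coordinates). Camera axes: x right, y down, z forward; pixel columns grow to the right and rows downward; lengths in m; the calibration is good to about 2 mm. A picture is of the moment at which its call begins. calibration takes no time and is no camera call.
- job.job_done(): hands the job in; it is judged then, once.
The state is a dict: "time_s": time; "qpos": joint angles; "joint_velocities": joint speeds; "effort": joint torques, N m; "tool_pos": TCP position; "eef_rot": TCP orientation; "wrist_force": force on the tool from outside, world axes, zero at the start; "torque": the same for the moment, N m; "gripper_width": finger opening in m; "grasp_force": force on a finger pad.
Only numpy, scipy, OpenCV 4.12 (cv2) and the standard library are available. Lean on these libraries where they do the work, as an engineer would, in place of code of your own. Each camera call takes 0.05 s, during which the arm holds its last target. There are 200 camera calls.

## Working session

There is one attempt and no reset: what is moved stays moved. The work goes in short steps, Python scripts to look and compute and a tool call to move; the robot and the scene stay as the last step left them, time stands still between calls to the robot, and variables do not carry over. Pictures are saved under pics/ and viewed, at most 10 in all, crops included, and the job is handed in when it is done.

Besides the shell and the picture viewer there is one more tool, called after ">>>" as a command line: name --argument value ..., lists and objects as JSON in quotes. step_arm: Moves the arm, as the interface text tells. Its arguments: {"type":"object","properties":{"commands":{"type":"array","items":{"type":"object","properties":{"offset":{"type":"array","items":{"type":"number"}},"twist":{"type":"number"}}}},"gripper":{"type":"number"},"newtons":{"type":"number"}},"required":["commands"]}

```bash
mkdir -p pics
python3 - <<'E'
from workcell import sensors, vision, job, r
import cv2,numpy as np
for n in("top","scene"):
    p,d=vision.snapshot(n); cv2.imwrite(f"pics/{n}0.png",p[:,:,::-1]); np.save(f"{n}0.npy",d); np.save(f"{n}0p.npy",p)
    c=vision.calibration(n); print(n,c["fovy"],c["cx"],c["cy"],np.round(c["cam_to_world"],3).tolist())
print(sensors.state(),r.tip_reach)
E
```

```text
top 50.61251649771704 317.0092364540382 199.64271794806746 [[-0.014, -0.987, 0.162, 0.401], [-1.0, 0.013, -0.01, 0.01], [0.008, -0.163, -0.987, 1.109], [0.0, 0.0, 0.0, 1.0]]
scene 54.30534633633753 323.5723579716937 201.62693685013585 [[-0.251, 0.788, -0.562, 1.11], [0.968, 0.203, -0.149, 0.147], [-0.004, -0.581, -0.814, 0.865], [0.0, 0.0, 0.0, 1.0]]
{'time_s': 0.1, 'qpos': array([ 1.08120348e+00,  1.16433702e-01,  1.44215802e+00,  1.12442847e-05,
        1.58401480e+00, -3.77815153e-02]), 'joint_velocities': array([-0.00056896, -0.00142942, -0.00133705,  0.0002415 ,  0.00017317,
        0.00038673]), 'effort': array([ 1.93121014e-03, -7.22890878e+01, -6.23863578e+01,  7.81448954e-02,
        2.29320384e-02, -5.74674618e-05]), 'tool_pos': array([0.29462255, 0.60713391, 0.23500702]), 'eef_rot': array([ 2.23989008e-01,  9.74591539e-01, -4.87950049e-04, -1.37556561e-04]), 'wrist_force': array([-0.6378506 , -0.35100153, -0.36030373]), 'torque': array([ 0.00317433, -0.02086765, -0.01080689]), 'grasp_force': 0.0, 'gripper_width': 0.0928603455587826} 0.017
```

View pics/top0.png

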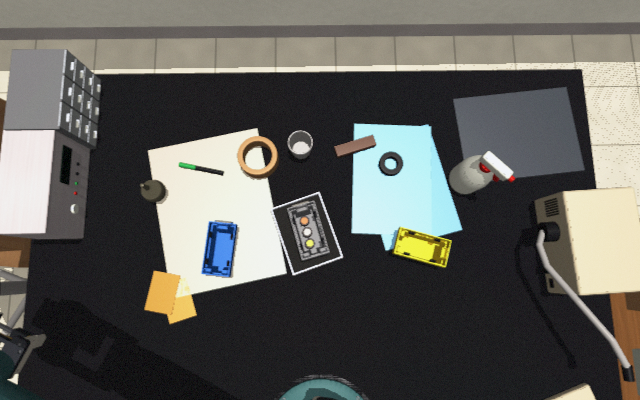

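View pics/scene0.png

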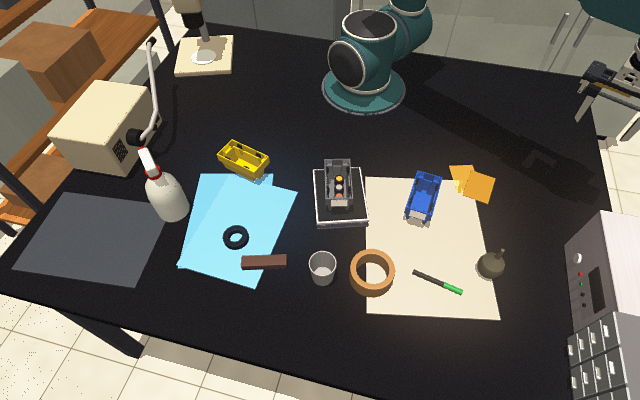

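```bash
cat > h.py <<'E'
import numpy as np,cv2
from workcell import sensors, vision, job, r
def cloud(n,d):
    c=vision.calibration(n); h,w=d.shape; f=h/2/np.tan(np.radians(c["fovy"])/2)
    v,u=np.mgrid[:h,:w]; P=np.stack([(u-c["cx"])/f*d,(v-c["cy"])/f*d,d],-1)
    T=np.array(c["cam_to_world"]); P=P@T[:3,:3].T+T[:3,3]; P[d==0]=np.nan
    return P
def cast(n,uv,z):
    c=vision.calibration(n); f=200/np.tan(np.radians(c["fovy"])/2); uv=np.atleast_2d(uv).astype(float)
    T=np.array(c["cam_to_world"]); D=np.c_[(uv[:,0]-c["cx"])/f,(uv[:,1]-c["cy"])/f,np.ones(len(uv))]@T[:3,:3].T
    return T[:3,3]+D*((z-T[2,3])/D[:,2])[:,None]
def rect(xy):
    (c,(a,b),t)=cv2.minAreaRect((np.asarray(xy)*1000).astype(np.float32))
    if a<b: a,b,t=b,a,t+90
    return np.round(c,1),round(a,1),round(b,1),round((t+90)%180-90,1)
def masks(p):
    h=cv2.cvtColor(p,cv2.COLOR_RGB2HSV).astype(int); H,S,V=h[...,0],h[...,1],h[...,2]
    return {"blue":(H>105)&(H<125)&(S>150)&(V>40),"yellow":(H>24)&(H<34)&(S>180)&(V>60)}
E
python3 - <<'E'
from h import *
boxes={"top":{"blue":(185,205,255,290),"yellow":(375,215,470,280),"grey":(265,185,350,280)},"scene":{"blue":(395,155,455,235),"yellow":(205,125,280,190),"grey":(305,145,375,235)}}
rows=[]
for n in("top","scene"):
    p=np.load(n+"0p.npy");d=np.load(n+"0.npy");P=cloud(n,d);M=masks(p);row=[]
    for k,(a,b,c,e) in boxes[n].items():
        row.append(cv2.resize(p[b:e,a:c,::-1],(260,290),interpolation=cv2.INTER_CUBIC))
        Q=P[b:e,a:c]; z0=.098 if k=="grey" else .062
        m=np.abs(Q[...,2]-z0)<.006
        zz=Q[...,2][m|(Q[...,2]>z0-.01)]
        if k in M:
            mm=M[k][b:e,a:c]; ys,xs=np.nonzero(mm); print(n,k,"colour cast",rect(cast(n,np.c_[xs+a,ys+b],z0)[:,:2]))
        m=cv2.morphologyEx(m.astype(np.uint8),cv2.MORPH_OPEN,np.ones((2,2)))>0
        print(n,k,"depth",m.sum(),rect(Q[m][:,:2]),"z pct",np.round(np.nanpercentile(zz,[50,90,99])*1000,1))
    rows.append(np.hstack(row))
cv2.imwrite("pics/crops.png",np.vstack(rows))
E
```

```text
top blue colour cast (array([455.4, 241.1]), 129.0, 68.9, -6.5)
top blue depth 257 (array([453.7, 247.3]), 134.3, 78.9, -6.7) z pct [59.5 63.4 65.9]
top yellow colour cast (array([ 452.1, -257.3]), 134.9, 69.8, 74.1)
top yellow depth 217 (array([ 449.8, -271.9]), 153.4, 72.6, 77.5) z pct [60.6 64.6 66.4]
top grey depth 157 (array([494.3,  18.2]), 129.7, 71.5, 15.3) z pct [ 96.5  99.6 101.6]
scene blue colour cast (array([459.5, 242.8]), 130.5, 67.7, -6.8)
scene blue depth 114 (array([432.4, 248.3]), 185.7, 68.9, -10.2) z pct [58.2 61.  62.7]
scene yellow colour cast (array([ 457.1, -258.4]), 129.9, 69.0, 74.3)
scene yellow depth 204 (array([ 438.2, -253.9]), 132.6, 107.4, 74.1) z pct [58.1 61.2 62.7]
scene grey depth 123 (array([459.2,  14.2]), 215.0, 69.6, 11.6) z pct [94.  97.5 99.1]
```

View pics/crops.png

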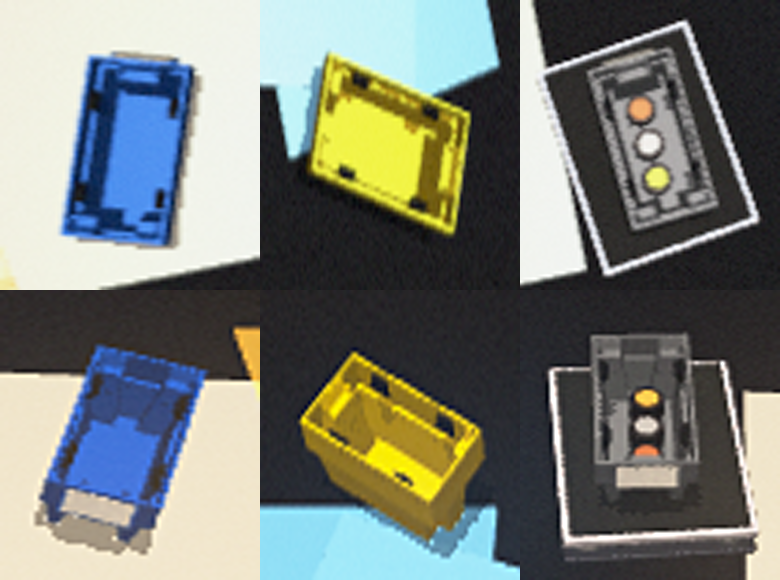

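```bash
cat >> h.py <<'E'
def rectify(n,p,c,th,z,s=2.2,W=260,H=360):
    """view of the plane z about c(m): tote long axis (world angle th deg) up"""
    T=np.array(vision.calibration(n)["cam_to_world"]);k=vision.calibration(n);f=200/np.tan(np.radians(k["fovy"])/2)
    t=np.radians(th);ex=np.array([np.cos(t),np.sin(t)]);ey=np.array([-ex[1],ex[0]])
    src=[];dst=[]
    for a,b in((-.06,-.03),(.06,-.03),(.06,.03),(-.06,.03)):
        w=np.r_[np.array(c)+a*ex+b*ey,z]; q=(w-T[:3,3])@T[:3,:3]
        src.append([q[0]/q[2]*f+k["cx"],q[1]/q[2]*f+k["cy"]]);dst.append([W/2-b*1000*s,H/2-a*1000*s])
    return cv2.warpPerspective(p,cv2.getPerspectiveTransform(np.float32(src),np.float32(dst)),(W,H),flags=cv2.INTER_CUBIC)[:,:,::-1]
E
python3 - <<'E'
from h import *
p=np.load("top0p.npy");d=np.load("top0.npy")
cv2.imwrite("pics/rect.png",np.hstack([rectify("top",p,(.457,.242),-6.6,.062),rectify("top",p,(.453,-.2575),74.2,.062),rectify("top",p,(.494,.018),15.3,.098)]))
for n,(a,b,c,e) in {"top":(265,185,350,280),"scene":(305,145,375,235)}.items():
    p=np.load(n+"0p.npy")[b:e,a:c];hsv=cv2.cvtColor(p,cv2.COLOR_RGB2HSV)
    P=cloud(n,np.load(n+"0.npy"))[b:e,a:c]
    m=((P[...,2]>.07)&(P[...,2]<.11)).astype(np.uint8)
    for t in (45,55):
        g=((hsv[...,2]>t)&(hsv[...,2]<170)&(hsv[...,1]<60)&(P[...,2]>.06)).astype(np.uint8)
        N,L,S,C=cv2.connectedComponentsWithStats(g,connectivity=4); i=1+S[1:,4].argmax(); ys,xs=np.nonzero(L==i)
        print(n,t,S[i,4],rect(cast(n,np.c_[xs+a,ys+b],.098)[:,:2]))
    ys,xs=np.nonzero(m); print(n,'depthmask',rect(cast(n,np.c_[xs+a,ys+b],.098)[:,:2]))
    print("rubber z",np.round(np.nanpercentile(P[...,2],[10,30,50]),4))
E
```

```text
top 45 661 (array([496.3,  21.9]), 134.1, 67.9, 15.6)
top 55 625 (array([496.3,  21.9]), 134.1, 67.9, 15.6)
top depthmask (array([496.3,  21.9]), 134.1, 67.9, 15.6)
rubber z [-0.0011  0.001   0.0038]
scene 45 630 (array([510.4,  25.8]), 151.2, 68.0, 15.8)
scene 55 607 (array([510.4,  25.8]), 151.2, 68.0, 15.8)
scene depthmask (array([510.4,  25.8]), 151.2, 68.0, 15.8)
rubber z [-0.0031 -0.0012  0.006 ]
```

View pics/rect.png

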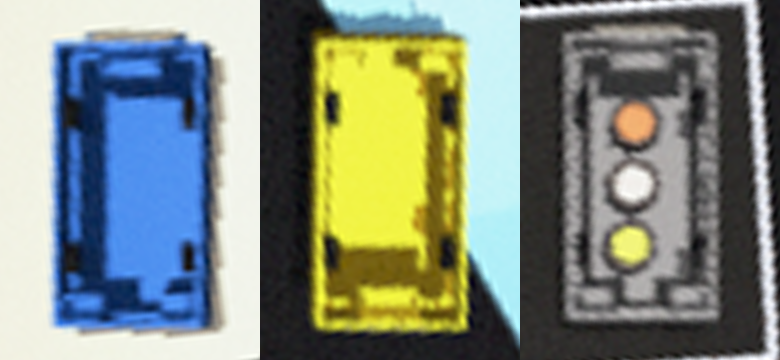

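>>> step_arm --commands '[{"offset": [0, 0, 0], "twist": -6.4}, {"offset": [0, 0, 0], "twist": -6.4}, {"offset": [0, 0, 0], "twist": -6.5}, {"offset": [-1.5, -2.5, 0], "twist": 0}, {"offset": [-1.5, -2.5, 0], "twist": 0}, {"offset": [-1.5, -2.5, 0], "twist": 0}, {"offset": [-1.5, -2.5, 0], "twist": 0}, {"offset": [-1.5, -2.5, 0], "twist": 0}, {"offset": [-1.5, -2.5, 0], "twist": 0}, {"offset": [-1.5, -2.5, 0], "twist": 0}]' --gripper 0 --newtons 50

```text
time_s: 0.93
tool_pos: [0.3792, 0.42, 0.2353]
eef_rot: [0.057, 0.998, -0.0, -0.0]
wrist_force: [-0.1, -0.7, -0.3]
gripper_width: 0.0931
grasp_force: 0.0
```

>>> step_arm --commands '[{"offset": [-1.5, -2.5, 0], "twist": 0}, {"offset": [-1.5, -2.5, 0], "twist": 0}, {"offset": [-1.5, -2.5, 0], "twist": 0}, {"offset": [-1.5, -2.5, 0], "twist": 0}, {"offset": [-1.5, -2.5, 0], "twist": 0}, {"offset": [-1.0, -2.0, 0], "twist": 0}, {"offset": [-1.0, -2.0, 0], "twist": 0}, {"offset": [0, 0, 0], "twist": 0}, {"offset": [0, 0, 0], "twist": 0}]'

```text
time_s: 1.68
tool_pos: [0.4546, 0.2458, 0.2355]
eef_rot: [0.058, 0.998, -0.0, -0.0]
wrist_force: [0.4, -0.4, -0.6]
gripper_width: 0.0926
grasp_force: 0.0
```

>>> step_arm --commands '[{"offset": [-0.15, -0.4, 2.5], "twist": 0}, {"offset": [0, 0, 3], "twist": 0}, {"offset": [0, 0, 3], "twist": 0}, {"offset": [0, 0, 3], "twist": 0}, {"offset": [0, 0, 3], "twist": 0}, {"offset": [0, 0, 2], "twist": 0}, {"offset": [0, 0, 1.5], "twist": 0}, {"offset": [0, 0, 0], "twist": 0}, {"offset": [0, 0, 0], "twist": 0}]'

```text
time_s: 2.43
tool_pos: [0.4549, 0.2429, 0.0554]
eef_rot: [0.057, 0.998, -0.0, -0.001]
wrist_force: [0.5, 0.2, 0.5]
gripper_width: 0.093
grasp_force: 0.0
```

>>> step_arm --commands '[{"offset": [0, 0, 0]}, {"offset": [0, 0, 0]}, {"offset": [0, 0, 0]}, {"offset": [0, 0, 0]}, {"offset": [0, 0, 0]}, {"offset": [0, 0, 0]}, {"offset": [0, 0, 0]}, {"offset": [0, 0, 0]}]' --gripper 1 --newtons 50

```text
$.commands[0]: bad value
```

>>> step_arm --commands '[{"offset": [0, 0, 0], "twist": 0}, {"offset": [0, 0, 0], "twist": 0}, {"offset": [0, 0, 0], "twist": 0}, {"offset": [0, 0, 0], "twist": 0}, {"offset": [0, 0, 0], "twist": 0}, {"offset": [0, 0, 0], "twist": 0}, {"offset": [0, 0, 0], "twist": 0}, {"offset": [0, 0, 0], "twist": 0}]' --gripper 1 --newtons 50

```text
time_s: 3.1
tool_pos: [0.4558, 0.2427, 0.0564]
eef_rot: [0.057, 0.998, 0.0, 0.0]
wrist_force: [-1.1, 1.5, 6.6]
gripper_width: 0.0678
grasp_force: 50.0
```

>>> step_arm --commands '[{"offset": [0, 0, -1], "twist": 0}, {"offset": [0, 0, -3], "twist": 0}, {"offset": [0, 0, -3], "twist": 0}, {"offset": [0, 0, -3], "twist": 0}, {"offset": [0, 0, -3], "twist": 0}, {"offset": [0, 0, -3], "twist": 0}, {"offset": [0, 0, -2], "twist": 0}, {"offset": [0, 0, 0], "twist": 0}, {"offset": [0, 0, 0], "twist": 0}]'

```text
time_s: 3.85
tool_pos: [0.4555, 0.2424, 0.2366]
eef_rot: [0.057, 0.998, 0.0, 0.001]
wrist_force: [-0.1, -0.2, -1.9]
gripper_width: 0.0677
grasp_force: 50.0
```

>>> step_arm --commands '[{"offset": [0, 0, 0], "twist": 7.1}, {"offset": [0, 0, 0], "twist": 7.1}, {"offset": [0, 0, 0], "twist": 7.1}, {"offset": [0, 0, 0], "twist": 7.1}, {"offset": [0, 0, 0], "twist": 7.1}, {"offset": [0, 0, 0], "twist": 7.1}, {"offset": [0, 0, 0], "twist": 7.1}, {"offset": [0, 0, 0], "twist": 7.1}, {"offset": [0, 0, 0], "twist": 7.1}, {"offset": [0, 0, 0], "twist": 7.1}]'

```text
time_s: 4.68
tool_pos: [0.4549, 0.2421, 0.2339]
eef_rot: [0.629, 0.777, -0.001, -0.001]
wrist_force: [-0.5, -0.6, -2.0]
gripper_width: 0.0678
grasp_force: 50.0
```

>>> step_arm --commands '[{"offset": [0, 0, 0], "twist": 7.1}, {"offset": [0, 0, 0], "twist": 7.1}, {"offset": [0, 0, 0], "twist": 7.1}, {"offset": [0, 0, 0], "twist": 7.1}, {"offset": [0, 0, 0], "twist": 7.1}, {"offset": [0, 0, 0], "twist": 7.1}, {"offset": [0, 0, 0], "twist": 7.1}, {"offset": [0, 0, 0], "twist": 7.1}, {"offset": [0, 0, 0], "twist": 7.1}, {"offset": [0, 0, 0], "twist": 7.1}]'

```text
time_s: 5.52
tool_pos: [0.4549, 0.2421, 0.2339]
eef_rot: [0.963, 0.268, -0.001, 0.0]
wrist_force: [0.0, -0.5, -1.1]
gripper_width: 0.0676
grasp_force: 50.0
```

>>> step_arm --commands '[{"offset": [0, 0, 0], "twist": 7.1}, {"offset": [0, 0, 0], "twist": 7.1}, {"offset": [0, 0, 0], "twist": 1.6}, {"offset": [0, 0, 0], "twist": 0}, {"offset": [0, 0, 0], "twist": 0}]'

```text
time_s: 5.93
tool_pos: [0.4551, 0.2422, 0.2344]
eef_rot: [0.991, 0.137, -0.001, 0.0]
wrist_force: [0.9, -0.3, -0.8]
gripper_width: 0.0677
grasp_force: 50.0
```

```bash
cat >> h.py <<'E'
def go(x,y,z,yaw):
    """remaining tool-frame shift (cm) and twist (deg); yaw = world angle of tool x"""
    from scipy.spatial.transform import Rotation as R
    s=sensors.state(); M=R.from_quat(s["eef_rot"]).as_matrix()
    cur=np.degrees(np.arctan2(M[1,0],M[0,0])); d=np.array([x,y,z])-s["tool_pos"]
    print("t",s["time_s"],"pos",np.round(s["tool_pos"],4),"yaw",round(cur,2),"tilt",np.round(M[:2,2],4),"cm",np.round(d@M*100,2),"twist",round((cur-yaw+180)%360-180,2),"F",np.round(s["wrist_force"],1))
E
python3 -c "
from h import *
go(.4935,.0215,.2366,15.6)
print(sensors.state()['qpos'])"
```

```text
t 5.9333 pos [0.4551 0.2422 0.2344] yaw 15.71 tilt [-0.0016 -0.0009] cm [-2.28 22.29 -0.2 ] twist 0.11 F [ 0.9 -0.3 -0.8]
[ 4.39717608e-01 -2.34534014e-01  1.77882634e+00 -9.29269557e-05
  1.59914907e+00  1.73637347e+00]
```

>>> step_arm --commands '[{"offset": [-0.25, 2.5, 0], "twist": 0}, {"offset": [-0.25, 2.5, 0], "twist": 0}, {"offset": [-0.25, 2.5, 0], "twist": 0}, {"offset": [-0.25, 2.5, 0], "twist": 0}, {"offset": [-0.25, 2.5, 0], "twist": 0}, {"offset": [-0.25, 2.5, 0], "twist": 0}, {"offset": [-0.25, 2.5, 0], "twist": 0}, {"offset": [-0.25, 2.5, 0], "twist": 0}, {"offset": [-0.25, 2.3, 0], "twist": 0}, {"offset": [0, 0, 0], "twist": 0}]'

```text
time_s: 6.77
tool_pos: [0.4939, 0.0186, 0.2349]
eef_rot: [0.991, 0.135, -0.001, 0.0]
wrist_force: [-0.0, -0.3, -1.2]
gripper_width: 0.0674
grasp_force: 50.0
```

>>> step_arm --commands '[{"offset": [0, 0, 1], "twist": 0}, {"offset": [0, 0, 1], "twist": 0}, {"offset": [0, 0, 1], "twist": 0}, {"offset": [0, 0, 0], "twist": 0}, {"offset": [0, 0, 0], "twist": 0}, {"offset": [0, 0, 0], "twist": 0}, {"offset": [0, 0, 0], "twist": 0}]'

```text
time_s: 7.35
tool_pos: [0.4939, 0.0219, 0.2061]
eef_rot: [0.991, 0.136, 0.0, 0.0]
wrist_force: [0.1, -0.2, -1.9]
gripper_width: 0.0682
grasp_force: 50.0
```

```bash
cat > look.py <<'E'
from h import *
import sys
tag=sys.argv[1]; go(.4935,.0215,.2044,15.6); out=[]
for n,(a,b,c,e) in {"top":(255,165,365,280),"scene":(285,100,405,240)}.items():
    p,d=vision.snapshot(n); np.save(f"{n}_{tag}.npy",p); np.save(f"{n}_{tag}d.npy",d)
    out.append(cv2.resize(p[b:e,a:c,::-1],(395,430),interpolation=cv2.INTER_CUBIC))
cv2.imwrite(f"pics/{tag}.png",np.hstack(out))
E
python3 look.py hover
```

```text
t 7.35 pos [0.4939 0.0219 0.2061] yaw 15.65 tilt [0.0007 0.    ] cm [-0.05  0.03  0.17] twist 0.05 F [ 0.1 -0.2 -1.9]
```

View pics/hover.png

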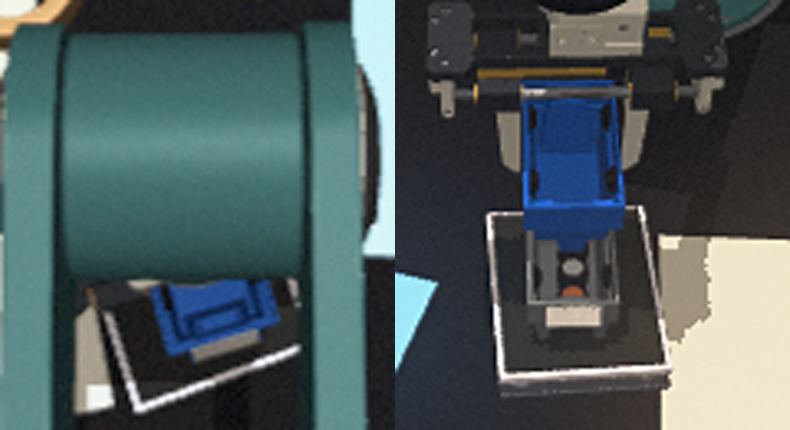

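Run:
```python
from h import *
t=np.radians(15.6);ex=np.array([np.cos(t),np.sin(t)]);ey=np.array([-ex[1],ex[0]])
for z,uv in((.098,[(325.1,197.7),(352.8,199.3)]),(.212,[(324.5,167.4),(354,166.8)])):
    q=cast("scene",uv,z)[:,:2]; print(np.round(q*1000,1),"mid",np.round(q.mean(0)*1000,1),"centre",np.round((q.mean(0)-.065*ex)*1000,1),"width",np.linalg.norm(q[0]-q[1])*1000, "along/across",np.round([q.mean(0)@ex*1000,q.mean(0)@ey*1000],1))
p=np.load("scene_hover.npy");m=masks(p)["blue"];m[:, :310]=0;m[:,370:]=0;m[:115]=0
# blue rim outline cast; grey by depth height near rim
ys,xs=np.nonzero(m);print(rect(cast("scene",np.c_[xs,ys],.212)[:,:2]))
print(np.round(cast("scene",[(324.5,166.5),(354,166.5)],.212),4))
# grey left/right edges in rows 180-195
h=cv2.cvtColor(p,cv2.COLOR_RGB2HSV)
for r_ in (184,188,192,196): print(r_,[int(v) for v in h[r_,318:362,2]])
```

```text
[[567.6   7.5]
 [555.5  73.8]] mid [561.6  40.6] centre [499.   23.2] width 67.43746384892152 along/across [ 551.8 -111.9]
[[568.7   6.4]
 [550.9  68.8]] mid [559.8  37.6] centre [497.2  20.2] width 64.89160602899874 along/across [ 549.3 -114.3]
(array([516.1,  25.5]), 168.7, 68.0, 15.6)
[[0.5661 0.0058 0.212 ]
 [0.55   0.0687 0.212 ]]
184 [45, 49, 47, 46, 47, 43, 43, 92, 95, 68, 75, 90, 91, 91, 89, 93, 58, 32, 36, 78, 80, 107, 60, 35, 27, 73, 93, 82, 60, 56, 65, 95, 64, 94, 48, 44, 46, 45, 41, 45, 42, 47, 47, 70]
188 [46, 48, 44, 47, 47, 45, 40, 153, 101, 40, 34, 61, 92, 91, 92, 94, 45, 33, 94, 140, 142, 143, 143, 99, 45, 43, 92, 96, 60, 52, 37, 37, 41, 78, 73, 49, 47, 50, 45, 48, 50, 48, 49, 43]
192 [48, 52, 46, 42, 44, 46, 41, 127, 112, 41, 31, 74, 91, 92, 92, 94, 63, 35, 37, 38, 40, 38, 38, 38, 34, 73, 93, 94, 75, 63, 42, 34, 54, 67, 83, 50, 46, 49, 47, 51, 48, 49, 50, 50]
196 [48, 50, 48, 48, 48, 43, 40, 127, 107, 105, 62, 95, 92, 88, 92, 82, 60, 68, 110, 112, 112, 112, 110, 115, 78, 64, 93, 93, 75, 59, 57, 64, 97, 52, 153, 59, 48, 50, 51, 52, 55, 52, 49, 49]
```

Run:
```python
from h import *
p=np.load("scene_hover.npy");g=p.astype(int).sum(2)//3
p0=np.load("scene0p.npy");g0=p0.astype(int).sum(2)//3
for c in (330,339,346): print(c,"blue 160-178",g[160:179,c].tolist(),"grey 190-206",g[190:207,c].tolist(),"start",g0[190:207,c].tolist())
big=np.hstack([cv2.resize(p[105:180,315:365,::-1],(390,585),interpolation=cv2.INTER_NEAREST),cv2.resize(p[170:215,315:365,::-1],(390,585*45//75),interpolation=cv2.INTER_NEAREST).__class__(0) if 0 else cv2.copyMakeBorder(cv2.resize(p[170:215,315:365,::-1],(390,351),interpolation=cv2.INTER_NEAREST),0,234,0,0,cv2.BORDER_CONSTANT)])
cv2.imwrite("pics/hz.png",big)
```

```text
330 blue 160-178 [81, 76, 80, 78, 74, 98, 125, 97, 63, 64, 61, 63, 62, 65, 64, 60, 57, 58, 71] grey 190-206 [89, 88, 89, 92, 92, 90, 90, 91, 127, 84, 68, 76, 80, 77, 79, 80, 68] start [143, 143, 143, 141, 144, 145, 144, 145, 131, 81, 68, 77, 78, 83, 82, 82, 67]
339 blue 160-178 [79, 79, 78, 77, 76, 77, 102, 81, 59, 61, 60, 63, 66, 62, 65, 63, 57, 57, 60] grey 190-206 [42, 30, 35, 82, 99, 99, 94, 100, 121, 116, 185, 190, 193, 190, 192, 196, 84] start [63, 36, 36, 123, 154, 152, 148, 142, 124, 119, 187, 191, 193, 191, 193, 197, 89]
346 blue 160-178 [78, 81, 80, 81, 75, 110, 118, 83, 61, 65, 66, 62, 66, 63, 62, 57, 59, 57, 56] grey 190-206 [67, 70, 72, 75, 76, 75, 73, 94, 105, 118, 193, 202, 197, 198, 199, 204, 93] start [90, 89, 106, 107, 110, 102, 102, 121, 107, 119, 193, 202, 199, 196, 197, 201, 92]
```

View pics/hz.png

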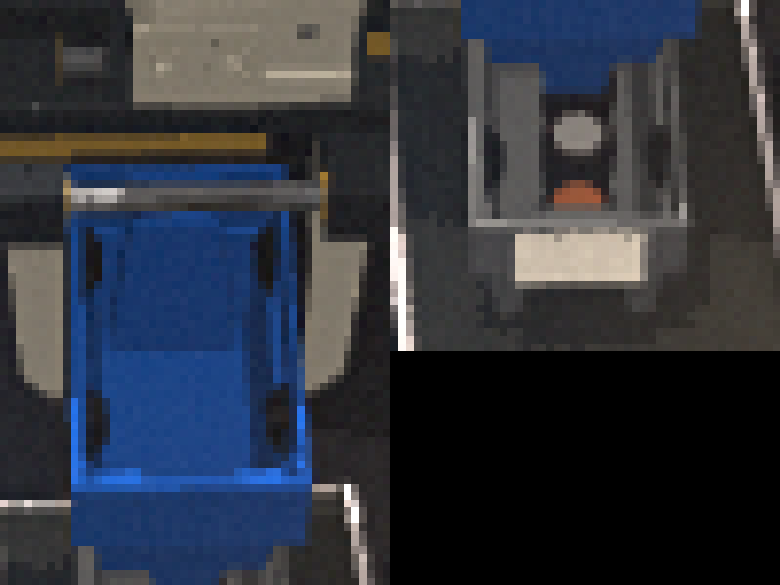

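>>> step_arm --commands '[{"offset": [0.27, -0.1, 1], "twist": 0}, {"offset": [0, 0, 1], "twist": 0}, {"offset": [0, 0, 1], "twist": 0}, {"offset": [0, 0, 1], "twist": 0}, {"offset": [0, 0, 0.5], "twist": 0}, {"offset": [0, 0, 0], "twist": 0}, {"offset": [0, 0, 0], "twist": 0}, {"offset": [0, 0, 0], "twist": 0}]'

```text
time_s: 8.12
tool_pos: [0.4963, 0.0233, 0.1611]
eef_rot: [0.991, 0.136, 0.0, 0.0]
wrist_force: [-0.8, 0.7, -0.1]
gripper_width: 0.0675
grasp_force: 50.0
```

```bash
python3 look.py low
```

```text
t 8.1167 pos [0.4963 0.0233 0.1611] yaw 15.61 tilt [ 0.0006 -0.    ] cm [-0.31  0.1  -4.33] twist 0.01 F [-0.8  0.7 -0.1]
```

View pics/low.png

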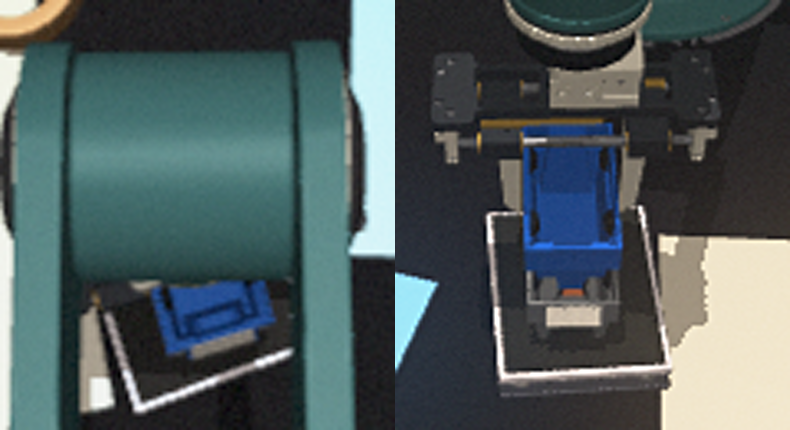

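>>> step_arm --commands '[{"offset": [0, 0, 0.3], "twist": 0}, {"offset": [0, 0, 0.3], "twist": 0}, {"offset": [0, 0, 0], "twist": 0}, {"offset": [0, 0, 0], "twist": 0}]'

```text
time_s: 8.55
tool_pos: [0.496, 0.0233, 0.1544]
eef_rot: [0.991, 0.136, -0.0, -0.0]
wrist_force: [-0.4, 0.8, -1.0]
gripper_width: 0.0677
grasp_force: 50.0
```

>>> step_arm --commands '[{"offset": [0, 0, 0.2], "twist": 0}, {"offset": [0, 0, 0], "twist": 0}, {"offset": [0, 0, 0], "twist": 0}]'

```text
time_s: 8.8
tool_pos: [0.4961, 0.0233, 0.1526]
eef_rot: [0.991, 0.136, -0.0, -0.0]
wrist_force: [-0.3, -0.1, -0.9]
gripper_width: 0.0675
grasp_force: 50.0
```

>>> step_arm --commands '[{"offset": [0, 0, 0.2], "twist": 0}, {"offset": [0, 0, 0], "twist": 0}, {"offset": [0, 0, 0], "twist": 0}]'

```text
time_s: 9.05
tool_pos: [0.4962, 0.0233, 0.1508]
eef_rot: [0.991, 0.136, 0.0, 0.0]
wrist_force: [-0.2, -0.1, 0.8]
gripper_width: 0.0674
grasp_force: 50.0
```

>>> step_arm --commands '[{"offset": [0, 0, 0.2], "twist": 0}, {"offset": [0, 0, 0], "twist": 0}, {"offset": [0, 0, 0], "twist": 0}]'

```text
time_s: 9.3
tool_pos: [0.496, 0.0234, 0.1485]
eef_rot: [0.991, 0.136, -0.0, -0.0]
wrist_force: [0.5, 1.8, -0.8]
gripper_width: 0.0677
grasp_force: 50.0
```

>>> step_arm --commands '[{"offset": [0, 0, 0.2], "twist": 0}, {"offset": [0, 0, 0], "twist": 0}, {"offset": [0, 0, 0], "twist": 0}]'

```text
time_s: 9.55
tool_pos: [0.4962, 0.0233, 0.1467]
eef_rot: [0.991, 0.136, 0.0, -0.0]
wrist_force: [-0.6, 1.8, 3.3]
gripper_width: 0.0676
grasp_force: 50.0
```

>>> step_arm --commands '[{"offset": [0, 0, 0.15], "twist": 0}, {"offset": [0, 0, 0], "twist": 0}, {"offset": [0, 0, 0], "twist": 0}]'

```text
time_s: 9.8
tool_pos: [0.4962, 0.0233, 0.1453]
eef_rot: [0.991, 0.136, 0.0, -0.0]
wrist_force: [0.2, 2.1, 4.1]
gripper_width: 0.0675
grasp_force: 50.0
```

>>> step_arm --commands '[{"offset": [0, 0, 0.15], "twist": 0}, {"offset": [0, 0, 0], "twist": 0}, {"offset": [0, 0, 0], "twist": 0}]'

```text
time_s: 10.05
tool_pos: [0.4963, 0.0233, 0.1439]
eef_rot: [0.991, 0.136, 0.0, 0.0]
wrist_force: [-1.0, 2.1, 5.8]
gripper_width: 0.0674
grasp_force: 50.0
```

>>> step_arm --commands '[{"offset": [0, 0, 0.1], "twist": 0}, {"offset": [0, 0, 0], "twist": 0}, {"offset": [0, 0, 0], "twist": 0}]'

```text
time_s: 10.3
tool_pos: [0.4963, 0.0233, 0.1431]
eef_rot: [0.991, 0.136, 0.0, 0.0]
wrist_force: [0.1, 2.4, 6.7]
gripper_width: 0.0677
grasp_force: 50.0
```

>>> step_arm --commands '[{"offset": [0, 0, 0.1], "twist": 0}, {"offset": [0, 0, 0.1], "twist": 0}, {"offset": [0, 0, 0], "twist": 0}]'

```text
time_s: 10.55
tool_pos: [0.4964, 0.0234, 0.1411]
eef_rot: [0.991, 0.136, 0.0, 0.0]
wrist_force: [-0.6, 1.7, 9.2]
gripper_width: 0.0672
grasp_force: 50.0
```

>>> step_arm --commands '[{"offset": [0, 0, 0.1], "twist": 0}, {"offset": [0, 0, 0], "twist": 0}, {"offset": [0, 0, 0], "twist": 0}]'

```text
time_s: 10.8
tool_pos: [0.4965, 0.0233, 0.1403]
eef_rot: [0.991, 0.136, 0.001, 0.0]
wrist_force: [-1.2, 1.4, 9.0]
gripper_width: 0.0678
grasp_force: 50.0
```

>>> step_arm --commands '[{"offset": [0, 0, 0.1], "twist": 0}, {"offset": [0, 0, 0], "twist": 0}, {"offset": [0, 0, 0], "twist": 0}]'

```text
time_s: 11.05
tool_pos: [0.4964, 0.0237, 0.1393]
eef_rot: [0.991, 0.136, 0.001, -0.0]
wrist_force: [-0.6, 4.9, 8.7]
gripper_width: 0.0678
grasp_force: 50.0
```

>>> step_arm --commands '[{"offset": [0, -0.05, 0.1], "twist": 0}, {"offset": [0, 0, 0], "twist": 0}, {"offset": [0, 0, 0], "twist": 0}]'

```text
time_s: 11.3
tool_pos: [0.4964, 0.024, 0.1385]
eef_rot: [0.991, 0.136, 0.001, -0.0]
wrist_force: [0.3, 3.2, 10.1]
gripper_width: 0.0676
grasp_force: 50.0
```

>>> step_arm --commands '[{"offset": [0, 0, 0.1], "twist": 0}, {"offset": [0, 0, 0], "twist": 0}, {"offset": [0, 0, 0], "twist": 0}]'

```text
time_s: 11.55
tool_pos: [0.4964, 0.024, 0.1376]
eef_rot: [0.991, 0.136, 0.001, -0.0]
wrist_force: [-0.4, 2.7, 11.5]
gripper_width: 0.0676
grasp_force: 50.0
```

>>> step_arm --commands '[{"offset": [0, 0, 0.1], "twist": 0}, {"offset": [0, 0, 0], "twist": 0}, {"offset": [0, 0, 0], "twist": 0}]'

```text
time_s: 11.8
tool_pos: [0.4965, 0.024, 0.1373]
eef_rot: [0.991, 0.136, 0.001, -0.0]
wrist_force: [-2.7, 4.0, 17.4]
gripper_width: 0.0681
grasp_force: 50.0
```

>>> step_arm --commands '[{"offset": [0, -0.03, 0.05], "twist": 0}, {"offset": [0, 0, 0], "twist": 0}, {"offset": [0, 0, 0], "twist": 0}]'

```text
time_s: 12.05
tool_pos: [0.4965, 0.0241, 0.1372]
eef_rot: [0.991, 0.136, 0.001, 0.0]
wrist_force: [-4.2, 1.4, 20.6]
gripper_width: 0.0677
grasp_force: 50.0
```

>>> step_arm --commands '[{"offset": [0, 0, -0.1], "twist": 0}, {"offset": [0, 0, -0.1], "twist": 0}, {"offset": [0, 0, -0.1], "twist": 0}, {"offset": [0, 0, -0.1], "twist": 0}, {"offset": [0, 0, 0], "twist": 0}, {"offset": [0, 0, 0], "twist": 0}]'

```text
time_s: 12.55
tool_pos: [0.4964, 0.0241, 0.1399]
eef_rot: [0.991, 0.136, 0.001, 0.0]
wrist_force: [2.0, 2.6, 7.3]
gripper_width: 0.0676
grasp_force: 50.0
```

>>> step_arm --commands '[{"offset": [0, 0, -0.1], "twist": 0}, {"offset": [0, 0, -0.1], "twist": 0}, {"offset": [0, 0, 0], "twist": 0}, {"offset": [0, 0, 0], "twist": 0}]'

```text
time_s: 12.88
tool_pos: [0.4962, 0.0241, 0.1414]
eef_rot: [0.991, 0.136, 0.0, 0.0]
wrist_force: [4.2, 1.8, 4.4]
gripper_width: 0.0673
grasp_force: 50.0
```

>>> step_arm --commands '[{"offset": [0, 0, -0.1], "twist": 0}, {"offset": [0, 0, -0.1], "twist": 0}, {"offset": [0, 0, 0], "twist": 0}, {"offset": [0, 0, 0], "twist": 0}]'

```text
time_s: 13.22
tool_pos: [0.4958, 0.0241, 0.143]
eef_rot: [0.991, 0.136, -0.0, -0.0]
wrist_force: [3.4, 2.0, 1.5]
gripper_width: 0.0676
grasp_force: 50.0
```

>>> step_arm --commands '[{"offset": [0, 0, 0], "twist": 0}, {"offset": [0, 0, 0], "twist": 0}, {"offset": [0, 0, 0], "twist": 0}, {"offset": [0, 0, 0], "twist": 0}, {"offset": [0, 0, 0], "twist": 0}]' --gripper 0

```text
time_s: 13.63
tool_pos: [0.4957, 0.024, 0.143]
eef_rot: [0.991, 0.136, -0.0, 0.0]
wrist_force: [0.0, -0.7, 0.1]
gripper_width: 0.092
grasp_force: 0.0
```

>>> step_arm --commands '[{"offset": [0, 0, -2], "twist": 0}, {"offset": [0, 0, -3], "twist": 0}, {"offset": [0, 0, -3], "twist": 0}, {"offset": [0, 0, -3], "twist": 0}, {"offset": [0, 3.5, 0], "twist": 0}, {"offset": [0, 3.5, 0], "twist": 0}, {"offset": [0, 3.5, 0], "twist": 0}, {"offset": [0, 3.5, 0], "twist": 0}, {"offset": [0, 3.5, 0], "twist": 0}, {"offset": [0, 3.5, 0], "twist": 0}]'

```text
time_s: 14.47
tool_pos: [0.5525, -0.18, 0.2531]
eef_rot: [0.991, 0.136, -0.0, -0.0]
wrist_force: [0.9, 1.3, 0.6]
gripper_width: 0.0932
grasp_force: 0.0
```

>>> step_arm --commands '[{"offset": [0, 0, 0], "twist": -7}, {"offset": [0, 0, 0], "twist": -7}, {"offset": [0, 0, 0], "twist": -7}, {"offset": [0, 0, 0], "twist": -7}, {"offset": [0, 0, 0], "twist": -7}, {"offset": [0, 0, 0], "twist": -7}, {"offset": [0, 0, 0], "twist": -7}, {"offset": [0, 0, 0], "twist": -7}, {"offset": [0, 0, 0], "twist": -2.6}, {"offset": [0, 0, 0], "twist": 0}]'

```text
time_s: 15.3
tool_pos: [0.5523, -0.1782, 0.253]
eef_rot: [0.797, 0.604, -0.0, -0.0]
wrist_force: [0.1, 0.2, -0.2]
gripper_width: 0.0928
grasp_force: 0.0
```

```bash
cat > look2.py <<'E'
from h import *
import sys
tag=sys.argv[1]; out=[]
for n,(a,b,c,e) in {"top":(260,170,360,280),"scene":(290,130,390,240)}.items():
    p,d=vision.snapshot(n); np.save(f"{n}_{tag}.npy",p)
    P=cloud(n,d); m=masks(p)
    for k in ("blue","yellow"):
        mm=m[k]; 
        if mm.sum()>50:
            z=P[...,2][mm]; print(n,k,mm.sum(),"z pct",np.round(np.nanpercentile(z,[50,90,95,99])*1000,1))
            N,L,S,C=cv2.connectedComponentsWithStats(mm.astype(np.uint8)); ys,xs=np.nonzero(L==1+S[1:,4].argmax())
            for z0 in ((.150,) if k=="blue" else (.062,.176)): print("  cast",z0,rect(cast(n,np.c_[xs,ys],z0)[:,:2]))
    out.append(cv2.resize(p[b:e,a:c,::-1],(400,440),interpolation=cv2.INTER_CUBIC))
cv2.imwrite(f"pics/{tag}.png",np.hstack(out)); go(.4535,-.2575,.2,74.2)
E
python3 look2.py stacked
```

```text
top blue 1658 z pct [ 97.1 147.7 149.8 151.7]
  cast 0.15 (array([494. ,  22.5]), 131.0, 69.2, 15.4)
top yellow 61 z pct [45.9 61.6 64.1 64.7]
  cast 0.062 (array([ 468.1, -311.1]), 27.4, 13.5, 62.2)
  cast 0.176 (array([ 460.8, -276.1]), 24.4, 12.1, 62.2)
scene blue 1313 z pct [121.6 146.2 147.5 148.9]
  cast 0.15 (array([514.4,  26.5]), 159.9, 68.6, 15.3)
scene yellow 231 z pct [36.4 61.  62.  62.8]
  cast 0.062 (array([ 480. , -267.4]), 126.8, 25.9, 70.7)
  cast 0.176 (array([ 569.3, -208.6]), 108.8, 22.2, 70.7)
t 15.4 pos [ 0.5523 -0.1782  0.253 ] yaw 74.09 tilt [-0.0003  0.    ] cm [-10.34  -7.33   5.31] twist -0.11 F [-0.9  0.6  0.7]
```

View pics/stacked.png

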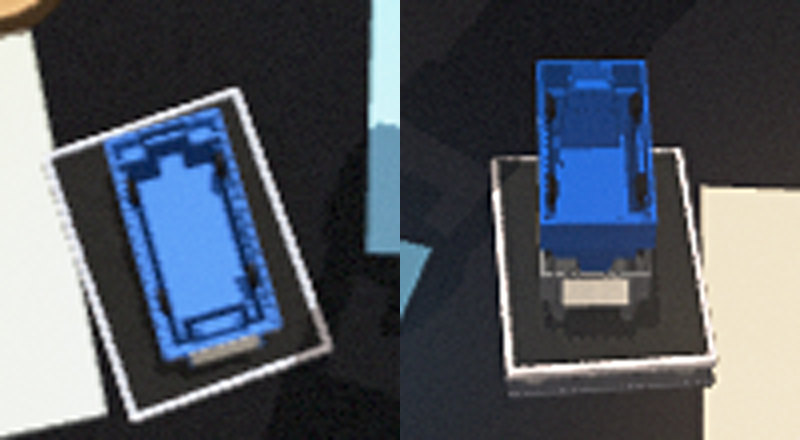

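Run:
```python
from h import *
go(.4535,-.2585,.2,74.2)
P=cloud("top",np.load("top0.npy"))[140:205,440:520].reshape(-1,3); P=P[P[:,2]>.03]
for a,b in((.03,.08),(.08,.13),(.13,.21)):
    q=P[(P[:,2]>a)&(P[:,2]<b)]; print(a,b,len(q),np.round(np.percentile(q,[2,98],axis=0),3).tolist())
```

```text
t 15.4 pos [ 0.5523 -0.1782  0.253 ] yaw 74.09 tilt [-0.0003  0.    ] cm [-10.43  -7.3    5.31] twist -0.11 F [-0.9  0.6  0.7]
0.03 0.08 224 [[0.593, -0.404, 0.031], [0.66, -0.354, 0.079]]
0.08 0.13 558 [[0.595, -0.419, 0.082], [0.667, -0.356, 0.129]]
0.13 0.21 825 [[0.594, -0.434, 0.131], [0.654, -0.372, 0.201]]
```

>>> step_arm --commands '[{"offset": [-2.6, -1.8, 0], "twist": 0}, {"offset": [-2.6, -1.8, 0], "twist": 0}, {"offset": [-2.6, -1.8, 0], "twist": 0}, {"offset": [-2.6, -1.9, 0], "twist": 0}, {"offset": [0, 0, 0], "twist": 0}, {"offset": [0, 0, 0], "twist": 0}, {"offset": [0, 0, 0], "twist": 0}]'

```text
time_s: 15.98
tool_pos: [0.4541, -0.2583, 0.2533]
eef_rot: [0.798, 0.603, 0.0, 0.0]
wrist_force: [-0.5, 0.2, 0.7]
gripper_width: 0.0931
grasp_force: 0.0
```

```bash
python3 -c "
from h import *
go(.4535,-.2585,.056,74.2)"
```

```text
t 15.9833 pos [ 0.4541 -0.2583  0.2533] yaw 74.11 tilt [0.0004 0.    ] cm [-0.04 -0.06 19.73] twist -0.09 F [-0.5  0.2  0.7]
```

>>> step_arm --commands '[{"offset": [0, 0, 3], "twist": 0}, {"offset": [0, 0, 3], "twist": 0}, {"offset": [0, 0, 3], "twist": 0}, {"offset": [0, 0, 3], "twist": 0}, {"offset": [0, 0, 3], "twist": 0}, {"offset": [0, 0, 3], "twist": 0}, {"offset": [0, 0, 1.6], "twist": 0}, {"offset": [0, 0, 0], "twist": 0}, {"offset": [0, 0, 0], "twist": 0}]'

```text
time_s: 16.73
tool_pos: [0.4543, -0.2577, 0.0569]
eef_rot: [0.797, 0.604, -0.0, -0.001]
wrist_force: [0.7, -0.3, 0.4]
gripper_width: 0.0929
grasp_force: 0.0
```

>>> step_arm --commands '[{"offset": [0, 0, 0], "twist": 0}, {"offset": [0, 0, 0], "twist": 0}, {"offset": [0, 0, 0], "twist": 0}, {"offset": [0, 0, 0], "twist": 0}, {"offset": [0, 0, 0], "twist": 0}, {"offset": [0, 0, 0], "twist": 0}, {"offset": [0, 0, 0], "twist": 0}, {"offset": [0, 0, 0], "twist": 0}]' --gripper 1 --newtons 50

```text
time_s: 17.4
tool_pos: [0.4542, -0.2586, 0.0579]
eef_rot: [0.798, 0.603, 0.0, 0.001]
wrist_force: [-0.4, 1.2, 5.9]
gripper_width: 0.0676
grasp_force: 50.0
```

>>> step_arm --commands '[{"offset": [0, 0, -1], "twist": 0}, {"offset": [0, 0, -3], "twist": 0}, {"offset": [0, 0, -3], "twist": 0}, {"offset": [0, 0, -3], "twist": 0}, {"offset": [0, 0, -3], "twist": 0}, {"offset": [0, 0, -3], "twist": 0}, {"offset": [0, 0, -3], "twist": 0}, {"offset": [0, 0, -2], "twist": 0}, {"offset": [0, 0, 0], "twist": 0}, {"offset": [0, 0, 0], "twist": 0}]'

```text
time_s: 18.23
tool_pos: [0.4539, -0.2585, 0.268]
eef_rot: [0.798, 0.603, 0.0, 0.001]
wrist_force: [0.7, -0.5, -1.6]
gripper_width: 0.0673
grasp_force: 50.0
```

>>> step_arm --commands '[{"offset": [0, 0, 0], "twist": 7}, {"offset": [0, 0, 0], "twist": 7}, {"offset": [0, 0, 0], "twist": 7}, {"offset": [0, 0, 0], "twist": 7}, {"offset": [0, 0, 0], "twist": 7}, {"offset": [0, 0, 0], "twist": 7}, {"offset": [0, 0, 0], "twist": 7}, {"offset": [0, 0, 0], "twist": 7}, {"offset": [0, 0, 0], "twist": 2.6}, {"offset": [0, 0, 0], "twist": 0}]'

```text
time_s: 19.07
tool_pos: [0.4534, -0.2582, 0.2654]
eef_rot: [0.991, 0.135, -0.001, -0.001]
wrist_force: [-0.3, 0.0, -1.4]
gripper_width: 0.0676
grasp_force: 50.0
```

```bash
python3 -c "
from h import *
go(.4951,.0240,.25,15.4)"
```

```text
t 19.0667 pos [ 0.4534 -0.2582  0.2654] yaw 15.47 tilt [-0.0021  0.0013] cm [ 11.55 -26.08   1.56] twist 0.07 F [-0.3  0.  -1.4]
```

>>> step_arm --commands '[{"offset": [1.4, -3.2, 0], "twist": 0}, {"offset": [1.4, -3.2, 0], "twist": 0}, {"offset": [1.4, -3.2, 0], "twist": 0}, {"offset": [1.4, -3.2, 0], "twist": 0}, {"offset": [1.4, -3.2, 0], "twist": 0}, {"offset": [1.4, -3.2, 0], "twist": 0}, {"offset": [1.4, -3.2, 0], "twist": 0}, {"offset": [1.7, -3.6, 0], "twist": 0}, {"offset": [0, 0, 0], "twist": 0}, {"offset": [0, 0, 0], "twist": 0}]'

```text
time_s: 19.9
tool_pos: [0.4944, 0.0247, 0.2659]
eef_rot: [0.99, 0.139, -0.001, -0.0]
wrist_force: [0.2, -0.1, -1.6]
gripper_width: 0.0672
grasp_force: 50.0
```

>>> step_arm --commands '[{"offset": [0, 0, 1.5], "twist": 0}, {"offset": [0, 0, 1.5], "twist": 0}, {"offset": [0, 0, 1], "twist": 0}, {"offset": [0, 0, 0], "twist": 0}, {"offset": [0, 0, 0], "twist": 0}, {"offset": [0, 0, 0], "twist": 0}]'

```text
time_s: 20.4
tool_pos: [0.4947, 0.0225, 0.2274]
eef_rot: [0.991, 0.135, 0.0, 0.0]
wrist_force: [1.0, -0.5, -1.9]
gripper_width: 0.068
grasp_force: 50.0
```

Run:
```python
from h import *
go(.4951,.0240,.21,15.4)
p,d=vision.snapshot("scene"); np.save("scene_yh.npy",p); pt,_=vision.snapshot("top")
a=cv2.resize(p[75:180,300:380,::-1],(400,525),interpolation=cv2.INTER_NEAREST)
b=cv2.resize(pt[165:280,260:360,::-1],(390,525),interpolation=cv2.INTER_NEAREST)
cv2.imwrite("pics/yh.png",np.hstack([a,b]))
z=sensors.state()["tool_pos"][2]-.0575+.062
for k,z0 in(("blue",.149),("yellow",z)):
    m=masks(p)[k].copy(); m[:,:305]=0;m[:,380:]=0;m[:80]=0
    ys,xs=np.nonzero(m); R=rect(cast("scene",np.c_[xs,ys],z0)[:,:2]); t=np.radians(15.4)
    print(k,z0,R,"across",R[0]@[-np.sin(t),np.cos(t)])
g=p.astype(int)
for c in(332,340,348): print(c,[tuple(v) for v in g[128:165,c,[0,2]].tolist()])
```

```text
t 20.4 pos [0.4947 0.0225 0.2274] yaw 15.57 tilt [ 0.0002 -0.    ] cm [ 0.08 -0.14  1.74] twist 0.17 F [ 1.  -0.5 -1.9]
blue 0.149 (array([554.9,  38.1]), 74.3, 66.1, 14.4) across -110.62505469211061
yellow 0.2323106717919532 (array([517.1,  26.8]), 94.2, 67.3, 14.5) across -111.4813115189547
332 [(145, 1), (149, 16), (147, 4), (149, 11), (152, 9), (149, 14), (150, 8), (147, 0), (153, 17), (149, 1), (148, 6), (150, 14), (146, 2), (149, 16), (149, 13), (150, 15), (148, 18), (176, 0), (190, 14), (188, 0), (189, 7), (189, 5), (186, 0), (187, 0), (188, 0), (187, 0), (187, 1), (187, 7), (190, 15), (188, 8), (187, 5), (186, 3), (242, 0), (254, 0), (225, 0), (152, 23), (143, 16)]
340 [(161, 1), (151, 13), (147, 7), (149, 10), (150, 9), (150, 9), (149, 8), (149, 10), (149, 8), (151, 12), (149, 11), (152, 15), (148, 1), (151, 6), (147, 12), (149, 15), (145, 8), (185, 0), (188, 0), (187, 1), (190, 4), (188, 1), (186, 0), (189, 11), (190, 7), (189, 0), (189, 8), (188, 11), (188, 11), (190, 14), (189, 10), (188, 6), (186, 7), (234, 0), (185, 19), (138, 21), (143, 16)]
348 [(154, 0), (147, 12), (62, 17), (44, 27), (41, 22), (62, 20), (58, 18), (76, 20), (108, 5), (110, 13), (106, 9), (106, 23), (107, 18), (104, 17), (108, 21), (106, 16), (105, 13), (106, 14), (107, 21), (108, 21), (107, 19), (109, 21), (108, 12), (109, 14), (114, 26), (112, 18), (110, 15), (115, 25), (112, 19), (110, 21), (109, 13), (103, 27), (231, 0), (255, 0), (192, 10), (138, 17), (138, 22)]
```

View pics/yh.png

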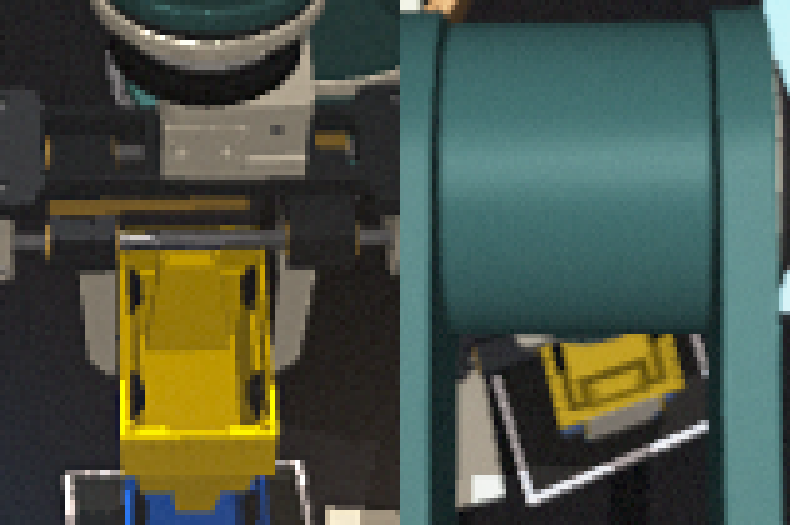

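Run:
```python
from h import *
p=np.load("scene_stacked.npy").astype(int)
for c in(332,340,348): print(c,p[180:192,c].tolist())
t=np.radians(15.4);ex=np.array([np.cos(t),np.sin(t)])
print("yellow",[round(float(q[:2]@ex)*1000,1) for q in cast("scene",[(332,162.4),(340,161.9),(348,162.2)],.2319)])
for r0 in(185,186,187): print("blue",r0,[round(float(q[:2]@ex)*1000,1) for q in cast("scene",[(332,r0),(340,r0),(348,r0)],.149)])
```

```text
332 [[46, 112, 221], [45, 110, 220], [44, 112, 220], [40, 110, 220], [46, 112, 224], [38, 99, 198], [34, 64, 116], [37, 58, 103], [30, 57, 103], [38, 61, 107], [35, 59, 107], [31, 58, 105]]
340 [[46, 111, 220], [45, 112, 220], [49, 111, 220], [46, 112, 220], [46, 110, 223], [45, 103, 202], [34, 61, 111], [39, 58, 103], [33, 57, 103], [38, 61, 105], [40, 63, 108], [37, 61, 107]]
348 [[34, 54, 97], [36, 54, 98], [38, 55, 93], [45, 96, 183], [52, 115, 225], [46, 103, 202], [41, 66, 118], [39, 60, 106], [39, 62, 107], [40, 61, 107], [39, 62, 107], [41, 63, 109]]
yellow [553.2, 552.0, 553.2]
blue 185 [550.1, 550.4, 550.7]
blue 186 [553.0, 553.4, 553.7]
blue 187 [556.0, 556.3, 556.6]
```

>>> step_arm --commands '[{"offset": [-0.08, -0.09, 0.5], "twist": 0.1}, {"offset": [0, 0, 0.8], "twist": 0}, {"offset": [0, 0, 0.6], "twist": 0}, {"offset": [0, 0, 0], "twist": 0}, {"offset": [0, 0, 0], "twist": 0}]'

```text
time_s: 20.92
tool_pos: [0.4934, 0.0236, 0.2076]
eef_rot: [0.991, 0.135, -0.0, -0.0]
wrist_force: [-0.0, 0.7, -1.4]
gripper_width: 0.0679
grasp_force: 50.0
```

>>> step_arm --commands '[{"offset": [0, 0, 0.4], "twist": 0}, {"offset": [0, 0, 0.4], "twist": 0}, {"offset": [0, 0, 0.4], "twist": 0}, {"offset": [0, 0, 0], "twist": 0}, {"offset": [0, 0, 0], "twist": 0}]'

```text
time_s: 21.33
tool_pos: [0.4939, 0.0237, 0.1965]
eef_rot: [0.991, 0.135, 0.001, 0.0]
wrist_force: [-0.1, -0.5, 6.6]
gripper_width: 0.0676
grasp_force: 50.0
```

>>> step_arm --commands '[{"offset": [0, 0, 0.3], "twist": 0}, {"offset": [0, 0, 0.3], "twist": 0}, {"offset": [0, 0, 0], "twist": 0}, {"offset": [0, 0, 0], "twist": 0}]'

```text
time_s: 21.67
tool_pos: [0.4939, 0.0236, 0.1905]
eef_rot: [0.991, 0.135, 0.0, 0.0]
wrist_force: [2.0, -0.1, 3.7]
gripper_width: 0.0678
grasp_force: 50.0
```

>>> step_arm --commands '[{"offset": [0.04, 0, 0.2], "twist": 0}, {"offset": [0, 0, 0], "twist": 0}, {"offset": [0, 0, 0], "twist": 0}]'

```text
time_s: 21.92
tool_pos: [0.4941, 0.0237, 0.1884]
eef_rot: [0.991, 0.135, 0.0, 0.0]
wrist_force: [0.7, 1.3, 4.6]
gripper_width: 0.0679
grasp_force: 50.0
```

>>> step_arm --commands '[{"offset": [0, 0, 0.2], "twist": 0}, {"offset": [0, 0, 0], "twist": 0}, {"offset": [0, 0, 0], "twist": 0}]'

```text
time_s: 22.17
tool_pos: [0.4941, 0.0237, 0.1864]
eef_rot: [0.991, 0.135, 0.0, 0.0]
wrist_force: [0.2, 1.3, 5.5]
gripper_width: 0.0678
grasp_force: 50.0
```

>>> step_arm --commands '[{"offset": [0, 0, 0.2], "twist": 0}, {"offset": [0, 0, 0.2], "twist": 0}, {"offset": [0, 0, 0], "twist": 0}, {"offset": [0, 0, 0], "twist": 0}]'

```text
time_s: 22.5
tool_pos: [0.4941, 0.0237, 0.1824]
eef_rot: [0.991, 0.135, 0.0, 0.0]
wrist_force: [0.6, 0.1, 5.9]
gripper_width: 0.0676
grasp_force: 50.0
```

>>> step_arm --commands '[{"offset": [0, 0, 0.2], "twist": 0}, {"offset": [0, 0, 0.2], "twist": 0}, {"offset": [0, 0, 0], "twist": 0}, {"offset": [0, 0, 0], "twist": 0}]'

```text
time_s: 22.83
tool_pos: [0.4942, 0.0237, 0.1785]
eef_rot: [0.991, 0.135, 0.0, 0.0]
wrist_force: [-0.1, -0.3, 6.0]
gripper_width: 0.0678
grasp_force: 50.0
```

>>> step_arm --commands '[{"offset": [0, 0, 0.2], "twist": 0}, {"offset": [0, 0, 0.2], "twist": 0}, {"offset": [0, 0, 0], "twist": 0}, {"offset": [0, 0, 0], "twist": 0}]'

```text
time_s: 23.17
tool_pos: [0.4942, 0.0237, 0.1746]
eef_rot: [0.991, 0.135, 0.0, 0.0]
wrist_force: [0.3, 0.4, 6.8]
gripper_width: 0.0673
grasp_force: 50.0
```

>>> step_arm --commands '[{"offset": [0, 0, 0.2], "twist": 0}, {"offset": [0, 0, 0.2], "twist": 0}, {"offset": [0, 0, 0], "twist": 0}, {"offset": [0, 0, 0], "twist": 0}]'

```text
time_s: 23.5
tool_pos: [0.4942, 0.0237, 0.1706]
eef_rot: [0.991, 0.135, 0.0, 0.0]
wrist_force: [0.8, -0.0, 7.9]
gripper_width: 0.0679
grasp_force: 50.0
```

>>> step_arm --commands '[{"offset": [0, 0, 0.2], "twist": 0}, {"offset": [0, 0, 0], "twist": 0}, {"offset": [0, 0, 0], "twist": 0}]'

```text
time_s: 23.75
tool_pos: [0.4943, 0.0237, 0.1688]
eef_rot: [0.991, 0.135, 0.001, 0.0]
wrist_force: [0.8, 0.4, 6.7]
gripper_width: 0.068
grasp_force: 50.0
```

>>> step_arm --commands '[{"offset": [0, 0, 0.15], "twist": 0}, {"offset": [0, 0, 0], "twist": 0}, {"offset": [0, 0, 0], "twist": 0}]'

```text
time_s: 24.0
tool_pos: [0.4943, 0.0237, 0.1673]
eef_rot: [0.991, 0.135, 0.0, 0.0]
wrist_force: [0.1, 0.3, 8.3]
gripper_width: 0.0675
grasp_force: 50.0
```

>>> step_arm --commands '[{"offset": [0, 0, 0.15], "twist": 0}, {"offset": [0, 0, 0], "twist": 0}, {"offset": [0, 0, 0], "twist": 0}]'

```text
time_s: 24.25
tool_pos: [0.4944, 0.0236, 0.1659]
eef_rot: [0.991, 0.135, 0.001, 0.0]
wrist_force: [0.0, -0.2, 9.6]
gripper_width: 0.0676
grasp_force: 50.0
```

>>> step_arm --commands '[{"offset": [0, 0, 0.1], "twist": 0}, {"offset": [0, 0, 0], "twist": 0}, {"offset": [0, 0, 0], "twist": 0}]'

```text
time_s: 24.5
tool_pos: [0.4944, 0.0237, 0.1651]
eef_rot: [0.991, 0.135, 0.001, 0.0]
wrist_force: [0.6, 0.2, 11.0]
gripper_width: 0.0679
grasp_force: 50.0
```

>>> step_arm --commands '[{"offset": [0, 0, 0.1], "twist": 0}, {"offset": [0, 0, 0], "twist": 0}, {"offset": [0, 0, 0], "twist": 0}]'

```text
time_s: 24.75
tool_pos: [0.4945, 0.0237, 0.1648]
eef_rot: [0.991, 0.135, 0.001, 0.0]
wrist_force: [-2.7, -0.9, 16.1]
gripper_width: 0.0676
grasp_force: 50.0
```

>>> step_arm --commands '[{"offset": [0, 0, 0.07], "twist": 0}, {"offset": [0, 0, 0], "twist": 0}, {"offset": [0, 0, 0], "twist": 0}]'

```text
time_s: 25.0
tool_pos: [0.4946, 0.0237, 0.1647]
eef_rot: [0.991, 0.135, 0.001, 0.0]
wrist_force: [-4.7, -0.6, 21.9]
gripper_width: 0.0675
grasp_force: 50.0
```

>>> step_arm --commands '[{"offset": [0, 0, -0.1], "twist": 0}, {"offset": [0, 0, -0.1], "twist": 0}, {"offset": [0, 0, -0.1], "twist": 0}, {"offset": [0, 0, -0.1], "twist": 0}, {"offset": [0, 0, 0], "twist": 0}, {"offset": [0, 0, 0], "twist": 0}]'

```text
time_s: 25.5
tool_pos: [0.4943, 0.0236, 0.167]
eef_rot: [0.991, 0.135, 0.001, 0.0]
wrist_force: [1.4, -0.2, 7.0]
gripper_width: 0.0676
grasp_force: 50.0
```

>>> step_arm --commands '[{"offset": [0, 0, -0.1], "twist": 0}, {"offset": [0, 0, -0.1], "twist": 0}, {"offset": [0, 0, 0], "twist": 0}, {"offset": [0, 0, 0], "twist": 0}]'

```text
time_s: 25.83
tool_pos: [0.4942, 0.0237, 0.1686]
eef_rot: [0.991, 0.135, 0.0, 0.0]
wrist_force: [3.3, 0.9, 3.2]
gripper_width: 0.0677
grasp_force: 50.0
```

Seated; ease off to near zero force, release, retreat and look.

>>> step_arm --commands '[{"offset": [0, 0, -0.1], "twist": 0}, {"offset": [0, 0, -0.05], "twist": 0}, {"offset": [0, 0, 0], "twist": 0}, {"offset": [0, 0, 0], "twist": 0}]'

```text
time_s: 26.17
tool_pos: [0.494, 0.0237, 0.1698]
eef_rot: [0.991, 0.135, -0.0, 0.0]
wrist_force: [3.8, 0.3, 1.0]
gripper_width: 0.0673
grasp_force: 50.0
```

>>> step_arm --commands '[{"offset": [0, 0, 0], "twist": 0}, {"offset": [0, 0, 0], "twist": 0}, {"offset": [0, 0, 0], "twist": 0}, {"offset": [0, 0, 0], "twist": 0}, {"offset": [0, 0, 0], "twist": 0}, {"offset": [0, 0, 0], "twist": 0}]' --gripper 0

```text
time_s: 26.67
tool_pos: [0.4939, 0.0237, 0.1699]
eef_rot: [0.991, 0.135, -0.0, -0.0]
wrist_force: [0.4, 0.5, 0.0]
gripper_width: 0.0928
grasp_force: 0.0
```

>>> step_arm --commands '[{"offset": [0, 0, -2], "twist": 0}, {"offset": [0, 0, -3], "twist": 0}, {"offset": [0, 0, -3], "twist": 0}, {"offset": [0, 0, -3], "twist": 0}, {"offset": [0, 3.5, 0], "twist": 0}, {"offset": [0, 3.5, 0], "twist": 0}, {"offset": [0, 3.5, 0], "twist": 0}, {"offset": [0, 3.5, 0], "twist": 0}, {"offset": [0, 3.5, 0], "twist": 0}, {"offset": [0, 3.5, 0], "twist": 0}]'

```text
time_s: 27.5
tool_pos: [0.5503, -0.1805, 0.28]
eef_rot: [0.991, 0.135, 0.0, 0.0]
wrist_force: [1.4, 0.2, 0.8]
gripper_width: 0.0932
grasp_force: 0.0
```

>>> step_arm --commands '[{"offset": [0, 0, 0], "twist": 0}, {"offset": [0, 0, 0], "twist": 0}, {"offset": [0, 0, 0], "twist": 0}, {"offset": [0, 0, 0], "twist": 0}, {"offset": [0, 0, 0], "twist": 0}]'

```text
time_s: 27.92
tool_pos: [0.5501, -0.1776, 0.2802]
eef_rot: [0.991, 0.136, 0.0, 0.0]
wrist_force: [0.5, -0.2, 0.4]
gripper_width: 0.0931
grasp_force: 0.0
```

```bash
python3 look2.py nested
```

```text
top yellow 502 z pct [150.5 172.4 174.3 176.4]
  cast 0.062 (array([523.9,  29. ]), 105.5, 73.0, 14.7)
  cast 0.176 (array([510.5,  27. ]), 94.1, 65.0, 14.7)
scene blue 83 z pct [132.7 141.1 141.9 143.5]
  cast 0.15 (array([577.9,  31.4]), 41.7, 17.4, -75.6)
scene yellow 634 z pct [115.6 172.8 173.4 174.4]
  cast 0.062 (array([400.8,   2.6]), 150.8, 79.8, 14.6)
  cast 0.176 (array([501.4,  23.1]), 129.4, 68.5, 14.6)
t 28.0167 pos [ 0.5502 -0.1778  0.2803] yaw 15.58 tilt [ 0.0005 -0.0002] cm [-11.45   5.08   8.02] twist -58.62 F [-0.1  1.4 -0.3]
```

View pics/nested.png

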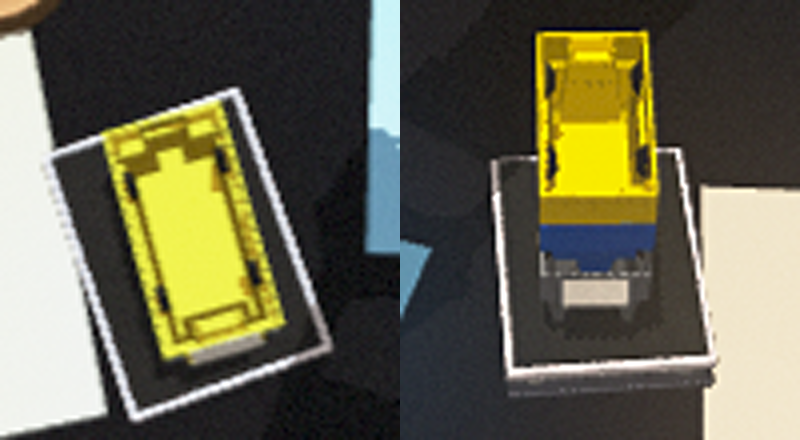

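```bash
python3 -c "
from workcell import job
print(job.job_done())"
```

```text
the job is handed in; nothing more can be done
None
```

The blue tote is stacked half a turn round on the grey one and the yellow tote is nested in the blue. Each was pressed until it bottomed, at about 21–22 N. The last camera views show both level and fully home, with the arm clear; the job is handed in at about 28 s, but the hand-in returned no verdict and I did not re-check the bystanders.

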